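Clear the pot from the gas and take off a cylinder cap of unknown thread hand

TASK

The stove has run dry and the green gas cylinder beside it is to be connected next. First slide the saucepan along the grate from the burner next to the cylinder over to the other burner and leave it centred there, without lifting or tipping it. Then unscrew the red hex cap from the green cylinder's outlet: nobody knows whether its thread is left- or right-handed, so feel which way it gives and turn it that way until it comes free, and finish while holding the cap still in the gripper, well clear above the outlet (a good 6 cm up); leave everything else where it is.

Things in the scene. Friction and masses are not known exactly. Their poses are not given: they have to be found in the camera images.
- pot_mid (a point): Lidded aluminium saucepan, 130 mm across, 70 mm high to the rim, about 0.6 kg, top of the lid's black knob 97 mm above its underside. The point is on its axis, half-way up to the rim (35 mm above the underside). Its own -x axis points along the long handle; z is up. It stands flat on the grate and slides with ordinary metal friction
- pot_handle (a point): A good place to grip the saucepan's straight black handle: the middle of the handle's section, 115 mm out from the pot's axis and 52 mm above the pot's underside. The handle is level, 20 mm wide (along this frame's y), 18 mm thick (z) and runs along x, from 78 to 212 mm from the pot's axis, so it is pinched from above across y; clear space all round it
- burner_right (a point): Centre of the right-hand burner (robot's view, nearer the green cylinder), at the level of the top of the grate, where the saucepan starts. The stove is a fixed two-burner gas stove, 290 by 500 mm; four flat steel grate bars 92 mm above the table run without a break along the stove's length (the frame's y), over both burners
- burner_left (a point): Centre of the left-hand burner, 240 mm from the other along the stove's +y, at the level of the top of the grate: the saucepan's axis goes here. z is up
- cylinder: Green picnic gas cylinder, 170 mm across, standing on the table and fixed. Origin under its centre; z is up along its axis. Body and low guard ring (150 mm across) reach 187 mm up; the brass outlet points straight up from its centre. A look-alike grey cylinder farther to the right and back, with the same red cap, is a bystander
- outlet (a point): Centre of the brass flange (190 mm above the table) on which the cap's rim rests; the neck stands 29 mm higher. The hidden coarse thread is right-handed (loosens counter-clockwise from above) or left-handed, varying by start. Cap home, not tight: the wrong way it stops dead within 5 degrees; the right way it turns easily, climbs 4 mm per radian and is free after 1.2 rad (turn up to 1.6)
- cap_mid (a point): Red hexagonal screw cap on the green cylinder's outlet, 41 mm across flats, 38 mm high, about 200 g, painted brass, closed on top. The point is on its axis half-way up, 19 mm above its rim (19 mm above point outlet while fitted). z is up; x is square to one pair of flats, the other two pairs lie at 60 and 120 degrees to it. Fitted, it cannot be pulled straight off; its thread is told under point outlet
- mortar: Bystander: wide granite mortar, 190 mm across, 104 mm high, a stone pestle standing in it to 200 mm up. Origin under its centre. Other bystanders, not listed and fixed: a plastic caddy and a sauce bottle (200 mm high) at the far left, a low jar rack at the back, the grey cylinder; nothing on the table is over 235 mm high
- tray: Bystander: silver steel tray 170 by 250 by 22 mm, nearest the robot. Origin under its centre
- regulator: Bystander: gas regulator of aluminium and brass, 125 mm long, 40 mm high, lying on the tray. Origin under its centre
- plate: Bystander: green melamine plate, 200 mm across, 20 mm high. Origin under its centre
Not all that is in view belongs to the job. What is meant by the part that bears cap_mid is not grey or purple, and is the smaller of those in its own colour.

How it is judged:
On the way, in this order (a step that is already met when the one before it is completed fails the run):
1. the saucepan stands on the grate, centred over the left burner (within 25 mm) (horizontal distance between pot_mid and burner_left below 0.025 m and z of pot_mid in the frame of burner_left below 0.039 m), for 0.2 s.
2. the cap has been unscrewed: turned by more than 0.8 rad, risen, and still on the outlet (angle between the x axis of cap_mid and the x axis of cylinder, either way round above 0.8 rad and horizontal distance between cap_mid and outlet below 0.008 m and z of cap_mid in the frame of outlet between 0.0205 and 0.034 m), for 0.05 s.
At the end, for the whole second after the job is handed in: The gripper holds the red cap still in the air: its middle over 58 mm above the outlet's flange and within 150 mm of it sideways. The saucepan, let go, stands flat on the grate, its axis within 25 mm of the left burner's centre (all of step 1 and z of cap_mid in the frame of outlet above 0.058 m and horizontal distance between cap_mid and outlet below 0.15 m and contact force between the fingers and cap above 1 N and linear speed of cap below 0.03 m/s and angle between pot_mid's own z axis and vertical below 0.05 rad and contact force between the fingers and pot below 0.1 N); the arm keeps its last pose, push and grip.
It fails at once if the saucepan is lifted more than 10 mm off the grate (z of pot_mid in the frame of burner_left above 0.046 m).
It fails at once if the saucepan is tipped by more than 0.15 rad (angle between pot_mid's own z axis and vertical above 0.15 rad).
It fails at once if the mortar, tray, regulator or plate is shifted by more than 30 mm (distance of any of mortar, tray, regulator, plate from where it was at the start of the episode above 0.03 m).
It also fails if it takes over 72 s, if anything falls off the work surface, if the arm or the gripper's body presses on something with over 40 N, if the wrist force passes 120 N, or if a joint passes its speed limit or range.

ROBOT

A 6-joint arm with a two-finger parallel gripper is mounted at the origin on the work surface. World frame = base frame: x ahead of the robot, y to its left, z up, the work surface at z = 0. Lengths are in m, angles in rad, forces in N, time in s.
With the tool pointing down it reaches from about 0.375 to 0.9 m from the base axis. Payload 3.1 kg.
Tool frame: the origin (TCP) lies at the very end of the fingers, on their centre line; the grasp point (between the pads) lies 19 mm behind it (manip.grasp_offset is the distance from the TCP to the grasp point, in m); x points along the fingers, z is the direction in which the jaws open and shut, and the axes are right-handed (so a half turn about x gives the same grasp; the last joint's range is limited). The gripper opens to 85 mm and grips with 20 to 120 N. Pads are 22 mm wide; open, the fingers measure 114 mm over their backs; the gripper's body (76 mm by 85 mm) begins 54 mm behind the grasp point. The pads swing forward as they close: fully open they stand 13 mm farther back than shut.
Start: joints at [-0.178, 0.527, 1.433, -0, 1.181, -0.178], TCP at [0.625, 0, 0.231] pointing down, gripper open.
Joint ranges: [-3.08, 3.08], [-0.75, 2.2], [0.22, 2.44], [-1.43, 4.57], [0, 2.65], [-2.85, 2.85]. Speed limits (rad/s): [2.79, 2.79, 3.14, 3.14, 3.14, 3.14].

INTERFACE

Orientations are given as a unit quaternion [x, y, z, w].
In Python, from station import manip gives the robot as it stands.
- The arm moves only by the tool send_rows, never from a script. Its argument "steps" is a list that holds one entry, the list of rows, each a list of 5 numbers: the closure, from 0 (fully open) to 1 (shut), then the shift along the world's x, y, z in m, then the turn about the world's z in rad. A call has 1 to 8 rows; each row is the pose to reach, as a shift and turn from the pose commanded when the call began; what a row does not reach only later rows make up. A row lasts 1/8 s, in which the tool goes at most 62.5 mm and 10.7 degrees, less where a joint would pass 70% of its speed; a pose out of reach is approached as far as the arm can. A call with a gripper value outside its range is refused whole. The fingers move at their own pace and stop on an object; "grip_force" is the grip in N (left out, the last holds). Time passes only in rows, so rows that repeat a pose let the fingers close. It gives the time, the measured TCP pose, the force and the opening at its end, in the units of the state.
- manip.sense(): the state, without advancing time (a new reading comes with each control period).
- manip.snapshot(name): name is "scene" or "side" or "wrist"; returns the picture (480x640x3 uint8, red, green, blue); there is no depth.
- manip.camera_params(name): a dict with "fx", "fy", "cx", "cy" (pixels), "T" (4x4, takes a point from camera to world coordinates); the wrist camera has in their place "tool_from_camera" (4x4, takes a point from camera to tool coordinates, whose origin is the TCP and whose axes are the tool frame's). Camera axes: x right, y down, z forward; pixel columns grow to the right and rows downward; lengths in m; the calibration is good to about 2 mm. A picture is of the moment at which its call begins: read the wrist's pose just before it. camera_params takes no time and is no camera call.
- manip.sign_off(): hands the job in, once; it reports no verdict.
The state is a dict: "t": time; "q": joint angles; "qd": joint speeds; "tau": joint torques, N m; "tcp_pos": TCP position; "tool_rot": TCP orientation; "force": force on the tool from outside, world axes, zero at the start; "ft_torque": the same for the moment, N m; "finger_gap": opening from 0.0 (shut) to 1.0 (fully open).
Only numpy, scipy, OpenCV 4.12 (cv2) and the standard library are available. Lean on these libraries where they do the work, as an engineer would, in place of code of your own. Each camera call takes 0.05 s, during which the arm holds its last target.

## Working session

There is one attempt and no reset: what is moved stays moved. The work goes in short steps, Python scripts to look and compute and a tool call to move; the robot and the scene stay as the last step left them, time stands still between calls to the robot, and variables do not carry over. Pictures are saved under pics/ and viewed, and the job is handed in when it is done.

Besides the shell and the picture viewer there is one more tool, called after "Request:" by a JSON object that holds its "op" and its "data", one argument or row to a line. send_rows: Moves the arm, as the interface text tells. Its arguments: {"type":"object","properties":{"steps":{"type":"array","items":{"type":"array","items":{"type":"array","items":{"type":"number"}}}},"grip_force":{"type":"number"}},"required":["steps"]}

```bash
mkdir -p pics
python3 - <<'E'
from station import manip
import cv2, numpy as np
for n in ("scene","side","wrist"):
    im=manip.snapshot(n); cv2.imwrite(f"pics/{n}0.png",im[:,:,::-1])
    p=manip.camera_params(n); print(n,{k:np.round(v,4).tolist() for k,v in p.items()})
print(manip.sense()); print(manip.grasp_offset)
E
```

```text
scene {'fx': 524.6998, 'fy': 524.6998, 'cx': 313.7322, 'cy': 237.8234, 'T': [[0.0873, 0.7111, -0.6976, 1.6804], [0.9962, -0.059, 0.0646, -0.0447], [0.0048, -0.7006, -0.7136, 1.3888], [0.0, 0.0, 0.0, 1.0]]}
side {'fx': 531.6889, 'fy': 531.6889, 'cx': 318.0726, 'cy': 237.326, 'T': [[0.71, -0.5573, 0.4304, -0.1], [-0.7042, -0.5631, 0.4325, -0.4984], [0.0013, -0.6102, -0.7923, 1.1958], [0.0, 0.0, 0.0, 1.0]]}
wrist {'fx': 350.6406, 'fy': 350.6406, 'cx': 315.5229, 'cy': 242.4674, 'tool_from_camera': [[-0.0004, -0.2632, 0.9647, -0.1426], [0.0004, -0.9647, -0.2632, 0.0657], [1.0, 0.0003, 0.0005, 0.0001], [0.0, 0.0, 0.0, 1.0]]}
{'t': 0.15, 'q': array([-1.78491692e-01,  5.28290444e-01,  1.43362912e+00,  2.29575356e-05,
        1.18140488e+00, -1.78499818e-01]), 'qd': array([-0.00298204, -0.00207737, -0.00253779,  0.00066982,  0.00086206,
       -0.00135428]), 'tau': array([ 1.17890530e-03, -4.42742836e+01, -1.78276026e+01, -2.15643640e-04,
        5.61750654e-03, -9.84718270e-06]), 'tcp_pos': array([6.24439371e-01, 1.42203630e-04, 2.30528458e-01]), 'tool_rot': array([1.16311906e-04, 7.07707734e-01, 1.15882046e-04, 7.06505298e-01]), 'force': array([ 0.45719754, -0.17693983, -0.32774084]), 'ft_torque': array([ 0.0031182 , -0.03093768,  0.0394289 ]), 'finger_gap': 0.9989490704089881}
0.0187
```

View pics/scene0.png

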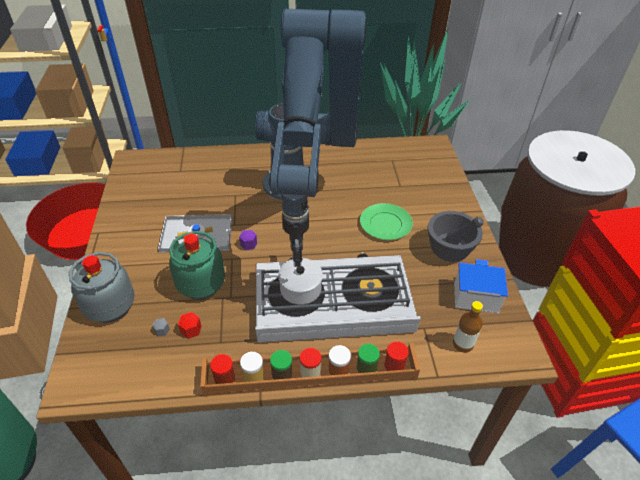

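View pics/side0.png

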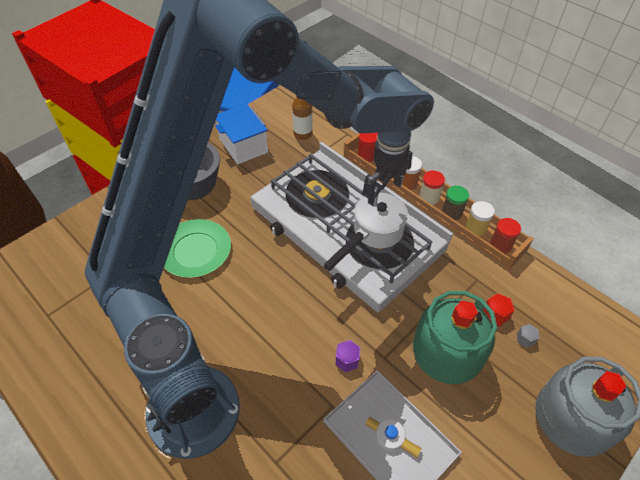

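View pics/wrist0.png

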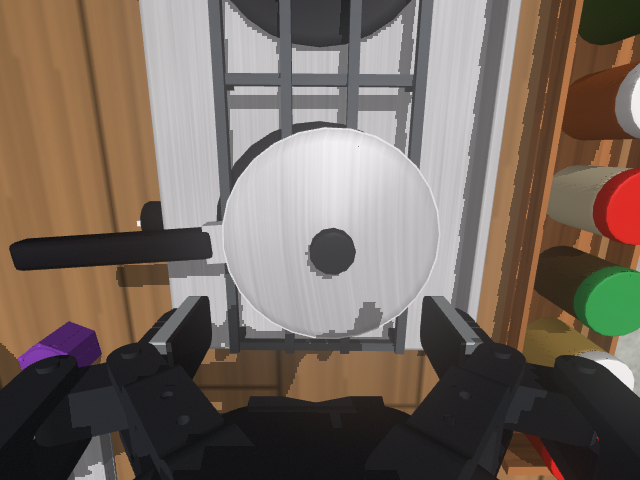

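The scene view shows three reds off the rack: a cap on the green cylinder (191,243), one on the grey cylinder (92,265), and a bigger loose red piece on the table (190,325). There is also a purple piece at (248,240). The cap on the green cylinder fits the description. The pot is at (300,280) with its handle towards the robot, and the left burner is at (370,288). Next I'll enlarge these.

Run:
```python
import cv2
s=cv2.imread("pics/scene0.png"); d=cv2.imread("pics/side0.png")
cv2.imwrite("pics/c1.png",cv2.resize(s[240:350,245:425],None,fx=4.4,fy=4.4,interpolation=cv2.INTER_CUBIC))
a=cv2.resize(s[220:345,140:240],(400,500),interpolation=cv2.INTER_CUBIC)
b=cv2.resize(d[280:380,410:510],(400,400),interpolation=cv2.INTER_CUBIC)
b=cv2.copyMakeBorder(b,0,100,0,0,cv2.BORDER_CONSTANT)
cv2.imwrite("pics/c2.png",cv2.hconcat([a,b]))
```

```text
(no output)
```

View pics/c1.png

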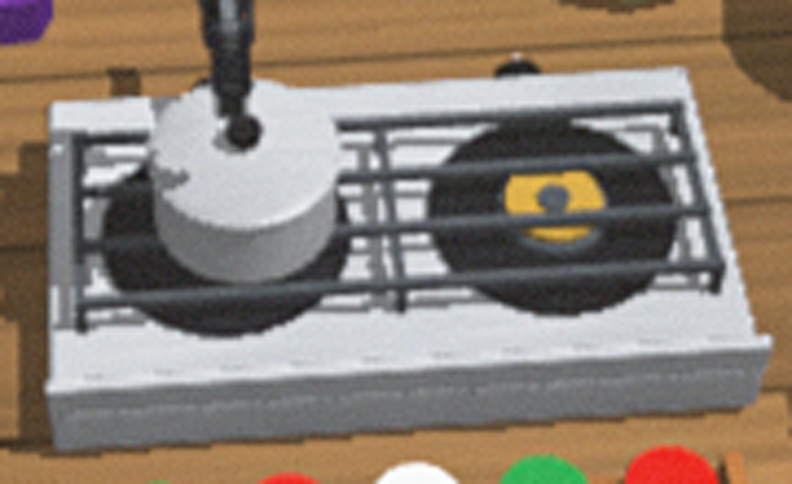

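View pics/c2.png

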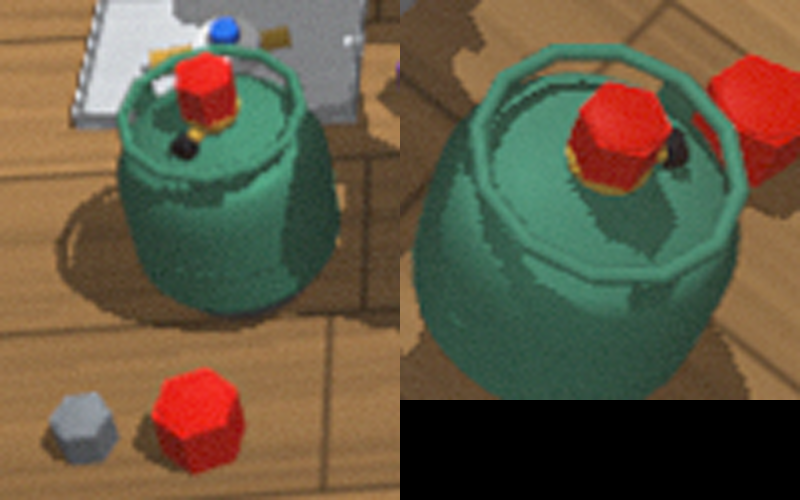

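The crop confirms it. The cap on the green cylinder is smaller than the loose red block, sits on the brass outlet, and has a black valve knob at its side. The grate bars and the bare left burner show clearly too.

```bash
cat > h.py <<'E'
from station import manip
import cv2, numpy as np
from scipy.spatial.transform import Rotation as R
def cam(n,s=None):
    p=manip.camera_params(n)
    if n=="wrist":
        s=s or manip.sense(); T=np.eye(4); T[:3,:3]=R.from_quat(s['tool_rot']).as_matrix(); T[:3,3]=s['tcp_pos']; T=T@np.array(p['tool_from_camera'])
    else: T=np.array(p['T'])
    return p,T
def ray(c,uv):
    p,T=c; d=T[:3,:3]@np.array([(uv[0]-p['cx'])/p['fx'],(uv[1]-p['cy'])/p['fy'],1]); return T[:3,3],d/np.linalg.norm(d)
def onz(c,uv,z):
    o,d=ray(c,uv); return o+d*(z-o[2])/d[2]
def two(a,b):
    (o1,d1),(o2,d2)=a,b
    A=np.stack([d1,-d2],1); t=np.linalg.lstsq(A,o2-o1,rcond=None)[0]
    p,q=o1+t[0]*d1,o2+t[1]*d2; return (p+q)/2,np.linalg.norm(p-q)
def proj(c,P):
    p,T=c; x=np.linalg.inv(T)@np.append(P,1); return np.array([p['fx']*x[0]/x[2]+p['cx'],p['fy']*x[1]/x[2]+p['cy']])
E
python3 - <<'E'
from h import *
np.set_printoptions(precision=4,suppress=True)
S=cam("scene");D=cam("side");W=cam("wrist")
print("grate corners etc (scene)")
for n,u,v in [("nearR",80,138),("nearL",680,107),("farR",80,300),("farL",718,268),("midnear",380,125),("midfar",402,300)]:
    print(n,onz(S,(245+u/4.4,240+v/4.4),.092))
print("brass scene z=.07", onz(S,(245+554/4.4,240+195/4.4),.07),onz(S,(245+554/4.4,240+195/4.4),.085))
w=cv2.imread("pics/wrist0.png"); g=cv2.cvtColor(w,cv2.COLOR_BGR2GRAY)
# knob
m=((g<90)&(np.hypot(*(np.indices(g.shape)-np.array([250,332])[:,None,None]))<35)).astype(np.uint8)
ys,xs=np.nonzero(m); print("knob px",xs.min(),xs.max(),ys.min(),ys.max(),xs.mean(),ys.mean()); print("knob",onz(W,(xs.mean(),ys.mean()),.187))
# lid circle by hand: x 222..439, y 127..339
print("lid", onz(W,(222,233),.162),onz(W,(439,233),.162),onz(W,(332,127),.162),onz(W,(332,339),.162))
print("handle ends",onz(W,(12,254),.153),onz(W,(210,243),.153))
print("wrist bars z=.092",[onz(W,(x,y),.092) for x,y in [(218,60),(285,60),(352,60),(420,60),(228,330),(402,330),(318,80)]])
def red(im,box):
    x0,y0,x1,y1=box; h=cv2.cvtColor(im,cv2.COLOR_BGR2HSV); m=cv2.inRange(h,(0,150,80),(8,255,255))|cv2.inRange(h,(172,150,80),(180,255,255))
    k=np.zeros_like(m);k[y0:y1,x0:x1]=m[y0:y1,x0:x1]
    c=max(cv2.findContours(k,cv2.RETR_EXTERNAL,cv2.CHAIN_APPROX_NONE)[0],key=cv2.contourArea); M=cv2.moments(c); return c,(M['m10']/M['m00'],M['m01']/M['m00'])
s=cv2.imread("pics/scene0.png"); d=cv2.imread("pics/side0.png")
c1,a=red(s,(178,228,206,256)); c2,b=red(d,(445,295,482,332))
print("cap px",a,b,cv2.boundingRect(c1),cv2.boundingRect(c2)); print("cap",two(ray(S,a),ray(D,b)))
for n,c,uv in (("S",S,a),("D",D,b)): print(n,onz(c,uv,.209))
E
```

```text
grate corners etc (scene)
nearR [ 0.5514 -0.1048  0.092 ]
nearL [0.5581 0.3445 0.092 ]
farR [ 0.7002 -0.1078  0.092 ]
farL [0.7099 0.3406 0.092 ]
midnear [0.5572 0.118  0.092 ]
midfar [0.719  0.1153 0.092 ]
brass scene z=.07 [0.6168 0.241  0.07  ] [0.6289 0.2377 0.085 ]
knob px 309 355 228 274 331.833033033033 251.07567567567568
knob [0.6336 0.0101 0.187 ]
lid [0.5665 0.0143 0.162 ] [0.7009 0.0143 0.162 ] [0.6339 0.0768 0.162 ] [ 0.6356 -0.0593  0.162 ]
handle ends [ 0.425  -0.0022  0.153 ] [0.5558 0.0054 0.153 ]
wrist bars z=.092 [array([0.5534, 0.1268, 0.092 ]), array([0.6021, 0.1268, 0.092 ]), array([0.6509, 0.1268, 0.092 ]), array([0.7004, 0.1268, 0.092 ]), array([ 0.5464, -0.0918,  0.092 ]), array([ 0.7015, -0.0917,  0.092 ]), array([0.6262, 0.1134, 0.092 ])]
cap px (191.03896103896105, 241.7203463203463) (464.4293154761904, 313.258556547619) (184, 233, 15, 19) (452, 301, 26, 26)
cap (array([ 0.5128, -0.321 ,  0.2096]), np.float64(0.0004067527574944542))
S [ 0.5122 -0.3214  0.209 ]
D [ 0.5131 -0.3207  0.209 ]
```

Request:
{"op": "send_rows", "data": {
  "steps": [
    [[0,-0.03,0,0.02,0.18],[0,-0.06,0.001,0.02,0.36],[0,-0.105,0.003,0.02,0.54],[0,-0.105,0.003,0.02,0.72],[0,-0.105,0.003,0.02,0.9],[0,-0.105,0.003,0.02,1.08],[0,-0.105,0.003,0.02,1.26],[0,-0.105,0.003,0.02,1.44]]
  ],
  "grip_force": 60
}}

```text
t: 1.15
tcp_pos: [0.5197, 0.0031, 0.2511]
tool_rot: [-0.468, 0.53, 0.468, 0.53]
force: [0.3, -0.6, -1.2]
finger_gap: 0.999
```

Request:
{"op": "send_rows", "data": {
  "steps": [
    [[0,0,0,0,0.18],[0,0,0,0,0.19],[0,0,0,0,0.19]]
  ]
}}

```text
t: 1.52
tcp_pos: [0.5199, 0.003, 0.2512]
tool_rot: [-0.514, 0.486, 0.514, 0.486]
force: [-0.3, -1.1, -0.0]
finger_gap: 1.0
```

Run:
```python
from h import *
np.set_printoptions(precision=4,suppress=True)
s=manip.sense(); im=manip.snapshot("wrist"); cv2.imwrite("pics/w1.png",im[:,:,::-1])
print(s['t'],s['tcp_pos'],s['q'],R.from_quat(s['tool_rot']).as_matrix())
```

```text
1.525 [0.5199 0.003  0.2512] [-0.2093  0.3613  1.6702 -0.      1.1104 -1.8369] [[-0.0003 -0.9984 -0.0568]
 [ 0.     -0.0568  0.9984]
 [-1.      0.0003  0.    ]]
```

View pics/w1.png

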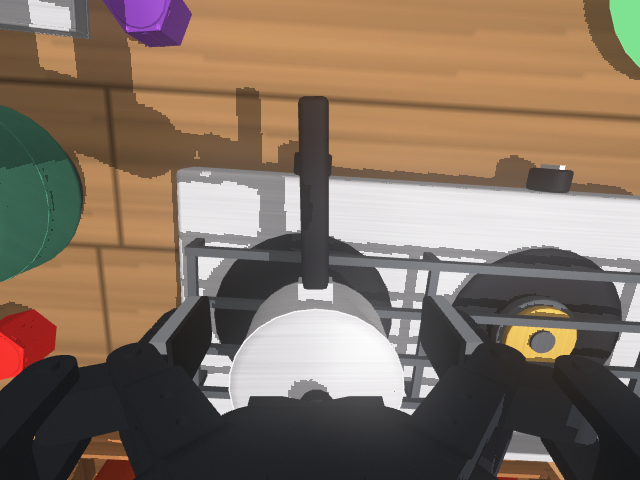

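The wrist view shows the handle vertical and centred at column 315, between the fingers. The left burner's brass top is at (541,342).

Run:
```python
from h import *
np.set_printoptions(precision=4,suppress=True)
W=cam("wrist");S=cam("scene")
a=ray(W,(541,342)); b=ray(S,(245+553/4.4,240+196/4.4)); print("stud",two(a,b))
for z in (.06,.075,.09): print(z,onz(W,(541,342),z),onz(S,(245+553/4.4,240+196/4.4),z))
print("handle",onz(W,(313,97),.153),onz(W,(315,288),.153))
A,B=onz(W,(205,247),.092),onz(W,(600,275),.092); print("front bar",A,B,(B-A)[0]/(B-A)[1])
print("mid",onz(W,(432,258),.092))
```

```text
stud (array([0.6283, 0.236 , 0.0817]), np.float64(0.0033493457037849666))
0.06 [0.6406 0.2504 0.06  ] [0.6096 0.2422 0.06  ]
0.075 [0.6322 0.2391 0.075 ] [0.6217 0.239  0.075 ]
0.09 [0.6238 0.2278 0.09  ] [0.6338 0.2358 0.09  ]
handle [ 0.423 -0.005  0.153] [0.554  0.0038 0.153 ]
front bar [ 0.5457 -0.0955  0.092 ] [0.5515 0.2646 0.092 ] 0.016228497484812473
mid [0.5442 0.1089 0.092 ]
```

Request:
{"op": "send_rows", "data": {
  "steps": [
    [[0,0,0,-0.05,0],[0,0,0,-0.1,0],[0,0,0,-0.126,0],[0,0,0,-0.126,0],[0,0,0,-0.126,0]]
  ]
}}

```text
t: 2.2
tcp_pos: [0.5209, 0.0029, 0.1262]
tool_rot: [0.515, -0.485, -0.514, -0.485]
force: [0.1, 0.1, -0.2]
finger_gap: 1.002
```

Request:
{"op": "send_rows", "data": {
  "steps": [
    [[0.9,0,0,0,0],[0.9,0,0,0,0],[0.9,0,0,0,0],[0.9,0,0,0,0],[0.9,0,0,0,0],[0.9,0,0,0,0]]
  ],
  "grip_force": 60
}}

```text
t: 2.95
tcp_pos: [0.52, 0.003, 0.1257]
tool_rot: [0.515, -0.485, -0.515, -0.485]
force: [-1.5, 0.0, 5.3]
finger_gap: 0.22
```

Request:
{"op": "send_rows", "data": {
  "steps": [
    [[0.9,0,0.01,0,0],[0.9,0,0.025,0,0],[0.9,-0.001,0.045,0,0],[0.9,-0.001,0.065,0,0],[0.9,-0.002,0.085,0,0],[0.9,-0.002,0.105,0,0],[0.9,-0.002,0.12,0,0],[0.9,-0.002,0.12,0,0]]
  ]
}}

```text
t: 3.95
tcp_pos: [0.5189, 0.1239, 0.1256]
tool_rot: [0.515, -0.484, -0.514, -0.486]
force: [1.5, 1.9, 3.2]
finger_gap: 0.222
```

Run:
```python
from h import *
s=manip.sense(); print(s['tcp_pos'],s['force'],s['ft_torque'])
cv2.imwrite("pics/w2.png",manip.snapshot("wrist")[:,:,::-1])
```

```text
[0.51894227 0.12390643 0.12560444] [1.50313784 1.94327479 3.16010993] [ 0.26404344 -0.20145073  0.08328984]
```

View pics/w2.png

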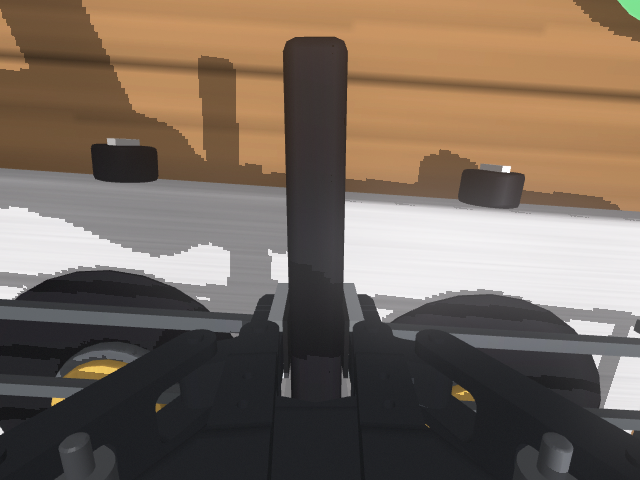

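The handle is held at columns 285–345 and the pot is sliding along, now midway with both burners uncovered. I'll carry on for the remaining 107 mm.

Request:
{"op": "send_rows", "data": {
  "steps": [
    [[0.9,0,0.01,0,0],[0.9,0,0.028,0,0],[0.9,-0.001,0.048,0,0],[0.9,-0.001,0.068,0,0],[0.9,-0.002,0.088,0,0],[0.9,-0.002,0.1,0,0],[0.9,-0.002,0.107,0,0],[0.9,-0.002,0.107,0,0]]
  ]
}}

```text
t: 5.0
tcp_pos: [0.5162, 0.2294, 0.1255]
tool_rot: [0.515, -0.485, -0.514, -0.485]
force: [-0.3, -2.3, 5.0]
finger_gap: 0.222
```

Run:
```python
from h import *
np.set_printoptions(precision=4,suppress=True)
s=manip.sense(); print(s['tcp_pos'],s['force'])
a=manip.snapshot("scene")[:,:,::-1]; b=manip.snapshot("side")[:,:,::-1]
cv2.imwrite("pics/s3.png",a);cv2.imwrite("pics/d3.png",b)
cv2.imwrite("pics/c3.png",cv2.hconcat([cv2.resize(a[235:345,245:425],(400,244)),cv2.resize(b[130:310,240:460],(298,244))]))
cv2.imwrite("pics/c3b.png",cv2.resize(a[235:345,245:425],None,fx=4.4,fy=4.4,interpolation=cv2.INTER_CUBIC))
```

```text
[0.5162 0.2294 0.1255] [-0.345  -2.2656  4.9673]
```

View pics/c3b.png

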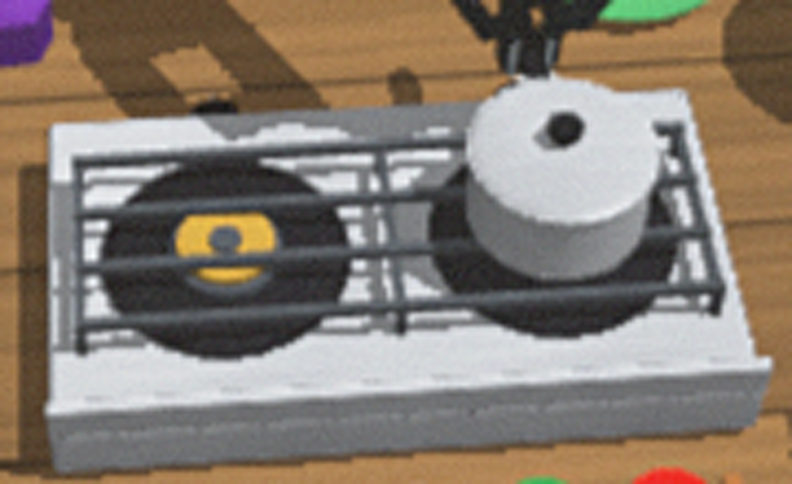

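View pics/d3.png

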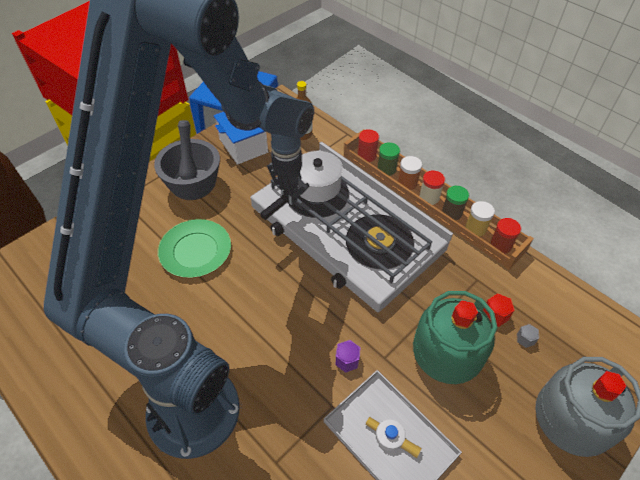

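Run:
```python
from h import *
np.set_printoptions(precision=4,suppress=True)
S=cam("scene");D=cam("side")
print("knob",two(ray(S,(373.6,263.6)),ray(D,(318,162))),onz(S,(373.6,263.6),.187),onz(D,(318,162),.187))
p,e=two(ray(S,(296.4,288.9)),ray(D,(380,237))); print("right stud",p,e,"left",p+.24*np.array([.017,1,0]))
```

```text
knob (array([0.6295, 0.2368, 0.1847]), np.float64(0.0020061313261461)) [0.6308 0.2372 0.187 ] [0.6278 0.234  0.187 ]
right stud [ 0.6238 -0.0024  0.0794] 0.0023967234344215954 left [0.6279 0.2376 0.0794]
```

The pot's knob triangulates to within 2–3 mm of the left burner centre. Now I'll release, rise, and travel to above the cap.

Request:
{"op": "send_rows", "data": {
  "steps": [
    [[0,0,0,0,0],[0,0,0,0,0],[0,0,0,0,0],[0,0,0,0,0],[0,0,0,0.06,0],[0,0,0,0.12,0],[0,0,0,0.18,0],[0,0,0,0.19,0]]
  ]
}}

```text
t: 6.1
tcp_pos: [0.5183, 0.2308, 0.3205]
tool_rot: [0.517, -0.482, -0.513, -0.488]
force: [0.2, -0.2, -0.7]
finger_gap: 0.998
```

Request:
{"op": "send_rows", "data": {
  "steps": [
    [[0,0,-0.05,0,-0.18],[0,0,-0.11,0,-0.36],[0,0,-0.17,0,-0.54],[0,0,-0.23,0,-0.72],[0,0,-0.29,0,-0.9],[0,0,-0.35,0,-1.08],[0,0,-0.41,0,-1.26],[0,0,-0.47,0,-1.44]]
  ]
}}

```text
t: 7.1
tcp_pos: [0.5151, -0.2414, 0.3138]
tool_rot: [-0.064, 0.705, 0.066, 0.703]
force: [0.8, 1.1, 0.1]
finger_gap: 1.002
```

Request:
{"op": "send_rows", "data": {
  "steps": [
    [[0,0,-0.05,0,-0.18],[0,-0.004,-0.08,0,-0.36],[0,-0.004,-0.08,0,-0.54],[0,-0.004,-0.08,0,-0.72],[0,-0.004,-0.08,0,-0.9],[0,-0.004,-0.08,0,-0.95],[0,-0.004,-0.08,0,-0.95],[0,-0.004,-0.08,0,-0.95]]
  ]
}}

```text
t: 8.1
tcp_pos: [0.5117, -0.3197, 0.3145]
tool_rot: [0.262, 0.657, -0.262, 0.656]
force: [0.3, -0.1, 0.3]
finger_gap: 0.998
```

Run:
```python
from h import *
np.set_printoptions(precision=4,suppress=True)
s=manip.sense(); print(s['tcp_pos'],s['q'],s['force'],s['finger_gap'])
print(R.from_quat(s['tool_rot']).as_matrix())
cv2.imwrite("pics/w4.png",manip.snapshot("wrist")[:,:,::-1]);cv2.imwrite("pics/s4.png",manip.snapshot("scene")[:,:,::-1])
c=cam("wrist",s); print(proj(c,(.5128,-.321,.228)),proj(c,(.5128,-.321,.19)))
```

```text
[ 0.5117 -0.3197  0.3145] [-0.7435  0.4172  1.3842  0.      1.3419  0.0157] [ 0.2691 -0.1149  0.288 ] 0.9975100736538663
[[-0.0012  0.6883  0.7254]
 [ 0.0011  0.7254 -0.6883]
 [-1.      0.     -0.0016]]
[317.1863 247.7299] [317.0011 234.2992]
```

View pics/w4.png

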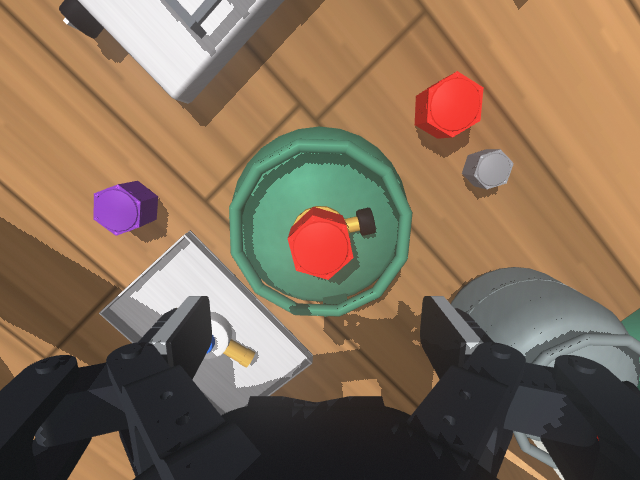

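View pics/s4.png

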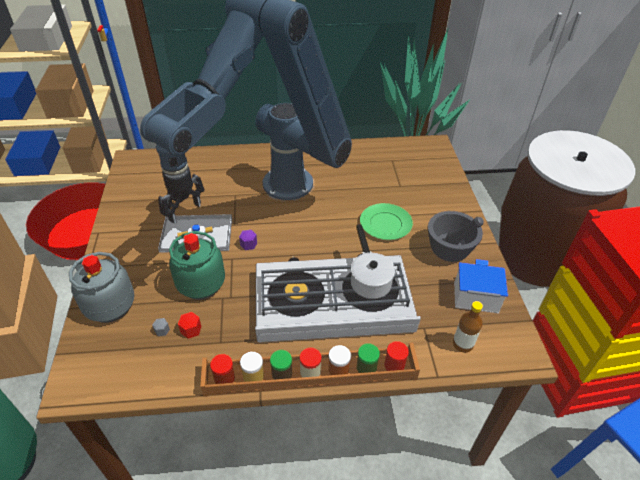

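The pot stands on the left burner with its handle free. In the wrist view the cap is at (320,245), with the brass stub and black valve knob at its side (365,222). Next is the cap's flat directions.

Run:
```python
from h import *
np.set_printoptions(precision=4,suppress=True)
w=cv2.imread("pics/w4.png"); c=cam("wrist")
h=cv2.cvtColor(w,cv2.COLOR_BGR2HSV)
cr=cv2.resize(w[195:295,270:390],None,fx=6.6,fy=6,interpolation=cv2.INTER_CUBIC); cv2.imwrite("pics/c4.png",cr)
v=h[:,:,2]; m=cv2.inRange(h,(0,150,60),(8,255,255))|cv2.inRange(h,(172,150,60),(180,255,255))
k=m.copy();k[:]=0;k[195:295,270:360]=m[195:295,270:360]
print("V hist",np.histogram(v[k>0],12))
t=((k>0)&(v>215)).astype(np.uint8)
n=max(cv2.findContours(t,0,1)[0],key=cv2.contourArea)
P=cv2.approxPolyDP(n,4,True)[:,0]; M=cv2.moments(n); cc=(M['m10']/M['m00'],M['m01']/M['m00']); print(cc,onz(c,cc,.228))
W=np.array([onz(c,q,.228)[:2] for q in P]); print(P.tolist())
for a,b in zip(W,np.roll(W,-1,0)):
    d=b-a; print("len",np.linalg.norm(d),"normal mod60",np.degrees(np.arctan2(d[1],d[0])+np.pi/2)%60)
```

```text
V hist (array([   6,    2,  192,  168,   77,   19,   27,   13,   71,   66,  358,
       2448]), array([124.  , 134.75, 145.5 , 156.25, 167.  , 177.75, 188.5 , 199.25,
       210.  , 220.75, 231.5 , 242.25, 253.  ]))
(320.19096556929685, 247.06351971201298) [ 0.5147 -0.3224  0.228 ]
[[312, 215], [288, 241], [296, 270], [328, 279], [352, 258], [345, 225]]
len 0.024195307406746188 normal mod60 34.13101513486235
len 0.021427301317671857 normal mod60 30.3172475882433
len 0.023215153209781063 normal mod60 29.847773408531868
len 0.02243393409315174 normal mod60 29.779685365617027
len 0.023769705713121363 normal mod60 29.4326180146208
len 0.023086974057128028 normal mod60 29.398108088940262
```

View pics/c4.png

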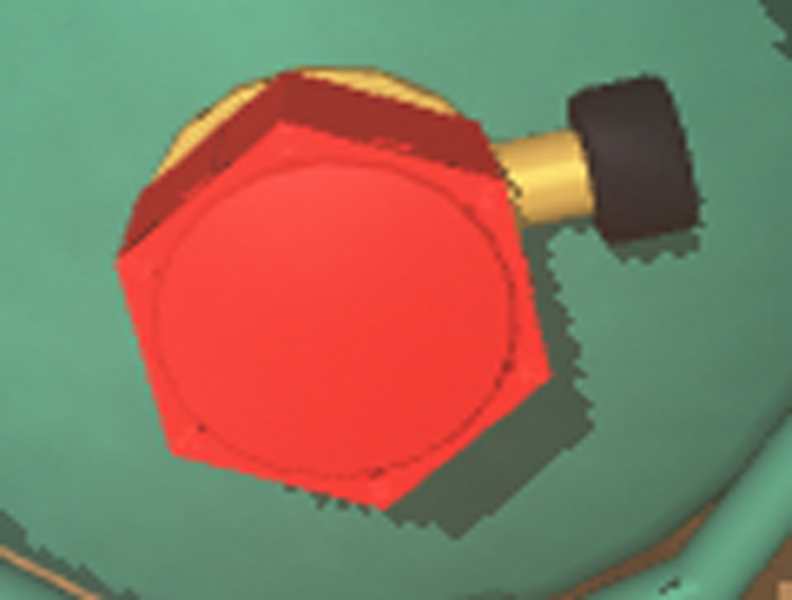

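Run:
```python
from h import *
np.set_printoptions(precision=4,suppress=True)
S=cam("scene");D=cam("side");W=cam("wrist")
s,d,w=(185.75,256.75),(479.3,317.3),(366,221.5)
for a in (two(ray(S,s),ray(D,d)),two(ray(S,s),ray(W,w)),two(ray(D,d),ray(W,w))):
    v=a[0]-np.array([.5138,-.3218,0]); print(a,"r",np.hypot(*v[:2]),"az",np.degrees(np.arctan2(v[1],v[0])))
for u in [(357,210),(376,207),(361,236),(374,231)]:
    print([onz(W,u,z)[:2]-[.5138,-.3218] for z in (.175,)])
```

```text
(array([ 0.5466, -0.3419,  0.1781]), np.float64(0.0037439571849943063)) r 0.03843646314313538 az -31.515440921904226
(array([ 0.5473, -0.3412,  0.1798]), np.float64(0.0029176897370465976)) r 0.03871278830652419 az -30.028059048587124
(array([ 0.5473, -0.3434,  0.1775]), np.float64(0.0004154840757782719)) r 0.03988785230965992 az -32.85462330560732
[array([ 0.0343, -0.0099])]
[array([ 0.0471, -0.0186])]
[array([ 0.0222, -0.0285])]
[array([ 0.0328, -0.0327])]
```

The valve knob is centred at z≈0.178, with its top at about 0.19, and lies in the jaw direction. Keeping the fingertips at z≈0.201 clears it. The flats call for a turn of +0.23.

Request:
{"op": "send_rows", "data": {
  "steps": [
    [[0,0.002,-0.002,0,0.15],[0,0.002,-0.002,-0.03,0.23],[0,0.002,-0.002,-0.06,0.23],[0,0.002,-0.002,-0.09,0.23],[0,0.002,-0.002,-0.113,0.23],[0,0.002,-0.002,-0.113,0.23],[0,0.002,-0.002,-0.113,0.23]]
  ]
}}

```text
t: 9.07
tcp_pos: [0.5146, -0.3225, 0.2032]
tool_rot: [0.185, 0.682, -0.185, 0.683]
force: [0.3, -0.3, 1.0]
finger_gap: 0.998
```

Request:
{"op": "send_rows", "data": {
  "steps": [
    [[0.8,0,0,0,0],[0.8,0,0,0,0],[0.8,0,0,0,0],[0.8,0,0,0,0],[0.8,0,0,0,0],[0.8,0,0,0,0]]
  ],
  "grip_force": 50
}}

```text
t: 9.82
tcp_pos: [0.5144, -0.3223, 0.2034]
tool_rot: [0.185, 0.682, -0.185, 0.683]
force: [-1.0, 0.5, 5.7]
finger_gap: 0.465
```

Run:
```python
from h import *
np.set_printoptions(precision=4,suppress=True)
s=manip.sense(); print(s['t'],s['tcp_pos'],s['force'],s['ft_torque'],s['finger_gap'],s['q'])
cv2.imwrite("pics/w5.png",manip.snapshot("wrist")[:,:,::-1])
```

```text
9.825 [ 0.5144 -0.3223  0.2034] [-1.0008  0.4784  5.6706] [ 0.1177  0.1847 -0.0016] 0.4650948521150632 [-0.7436  0.5347  1.5093 -0.      1.0958 -0.2137]
```

View pics/w5.png

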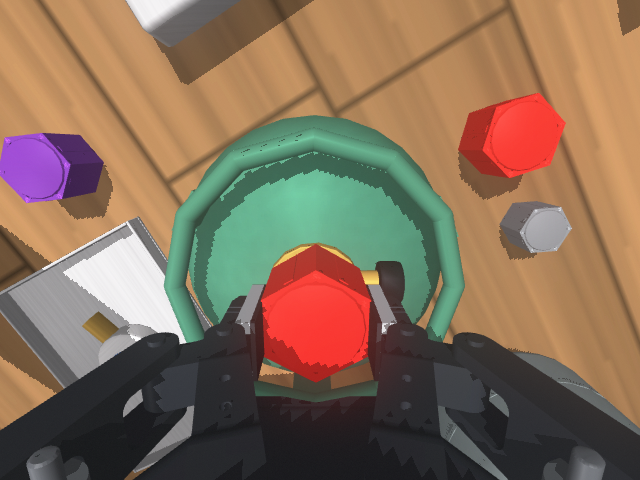

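The cap is pinched squarely on two flats, with an opening of about 40 mm. Now I'll feel counter-clockwise, in a small step.

Request:
{"op": "send_rows", "data": {
  "steps": [
    [[0.8,0,0,0,0.04],[0.8,0,0,0,0.08],[0.8,0,0,0,0.12],[0.8,0,0,0,0.12]]
  ]
}}

```text
t: 10.38
tcp_pos: [0.5145, -0.3222, 0.2033]
tool_rot: [0.144, 0.692, -0.145, 0.693]
force: [0.3, 0.5, 5.8]
finger_gap: 0.473
```

Run:
```python
from h import *
np.set_printoptions(precision=4,suppress=True)
s=manip.sense(); print(s['tcp_pos'],s['force'],s['ft_torque'],s['finger_gap'],s['q'],s['tau'])
cv2.imwrite("pics/w6.png",manip.snapshot("wrist")[180:420,160:480,::-1])
```

```text
[ 0.5145 -0.3222  0.2033] [0.3204 0.54   5.7902] [ 0.1295  0.0481 -0.3367] 0.47319447606805437 [-0.7437  0.5347  1.5093  0.0009  1.0958 -0.3326] [  0.0277 -40.0052 -15.2946  -0.2475  -0.217   -0.4002]
```

View pics/w6.png

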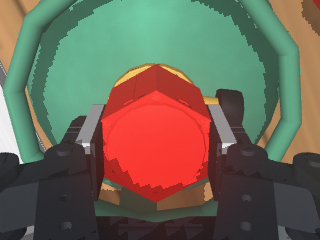

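The gap opened by 0.7 mm and a resisting moment of 0.34 N m built up, which looks like the stop. I'll feel the other way, from here to 0.12 beyond home.

Request:
{"op": "send_rows", "data": {
  "steps": [
    [[0.8,0,0,0,-0.06],[0.8,0,0,0,-0.12],[0.8,0,0,0,-0.18],[0.8,0,0,0,-0.24],[0.8,0,0,0,-0.3],[0.8,0,0,0,-0.3]]
  ]
}}

```text
t: 11.18
tcp_pos: [0.5145, -0.3226, 0.2033]
tool_rot: [0.246, 0.662, -0.246, 0.664]
force: [-0.1, -0.3, 5.3]
finger_gap: 0.468
```

Run:
```python
from h import *
np.set_printoptions(precision=4,suppress=True)
s=manip.sense(); print(s['tcp_pos'],s['force'],s['ft_torque'],s['finger_gap'],s['q'])
cv2.imwrite("pics/w7.png",manip.snapshot("wrist")[180:420,160:480,::-1])
```

```text
[ 0.5145 -0.3226  0.2033] [-0.0613 -0.2569  5.3462] [ 0.0199  0.1419 -0.0984] 0.4683961584545108 [-0.7438  0.5348  1.5091 -0.0003  1.0954 -0.0332]
```

View pics/w7.png

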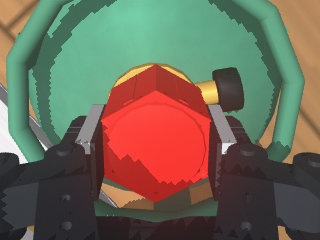

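The moment is near zero 0.18 past home and the cap follows the jaws while the scene turns, so it loosens clockwise (left-handed thread). I'll keep going clockwise, rising with the thread.

Request:
{"op": "send_rows", "data": {
  "steps": [
    [[0.8,0,0,0.001,-0.12],[0.8,0,0,0.0015,-0.24],[0.8,0,0,0.002,-0.36],[0.8,0,0,0.0025,-0.48],[0.8,0,0,0.003,-0.6],[0.8,0,0,0.0035,-0.72],[0.8,0,0,0.004,-0.8],[0.8,0,0,0.004,-0.8]]
  ]
}}

```text
t: 12.22
tcp_pos: [0.514, -0.3221, 0.2063]
tool_rot: [0.484, 0.515, -0.484, 0.515]
force: [0.2, -1.2, 2.2]
finger_gap: 0.468
```

Run:
```python
from h import *
np.set_printoptions(precision=4,suppress=True)
s=manip.sense(); print(s['tcp_pos'],s['force'],s['ft_torque'],s['finger_gap'],s['q'])
cv2.imwrite("pics/w8.png",manip.snapshot("wrist")[180:420,160:480,::-1])
```

```text
[ 0.514  -0.3221  0.2063] [ 0.1737 -1.1585  2.1539] [-0.0221  0.0285  0.0341] 0.468358121255141 [-0.7437  0.5311  1.5065 -0.0001  1.1037  0.7654]
```

View pics/w8.png

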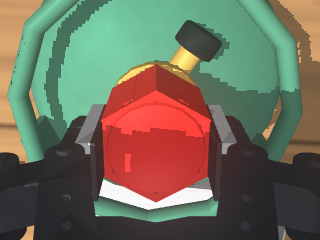

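The cap is still square in the jaws, and the cylinder has turned about 0.95 rad relative to it, with low force. I'll continue to about 1.45 rad and then lift gently.

Request:
{"op": "send_rows", "data": {
  "steps": [
    [[0.8,0,0,0.0005,-0.12],[0.8,0,0,0.001,-0.24],[0.8,0,0,0.0015,-0.36],[0.8,0,0,0.002,-0.47],[0.8,0,0,0.003,-0.47],[0.8,0,0,0.006,-0.47]]
  ]
}}

```text
t: 13.02
tcp_pos: [0.5134, -0.3214, 0.2115]
tool_rot: [-0.591, -0.389, 0.591, -0.388]
force: [0.1, 0.7, -1.9]
finger_gap: 0.467
```

Run:
```python
from h import *
np.set_printoptions(precision=4,suppress=True)
s=manip.sense(); print(s['tcp_pos'],s['force'],s['ft_torque'],s['finger_gap'],s['q'])
```

```text
[ 0.5134 -0.3214  0.2115] [ 0.0924  0.6556 -1.862 ] [-0.0079  0.0003 -0.0267] 0.46720856996283416 [-0.7437  0.5248  1.5017  0.      1.1175  1.2343]
```

The force is -1.9 N, which is just the cap's weight, so it is free. I'll lift straight up.

Request:
{"op": "send_rows", "data": {
  "steps": [
    [[0.8,0,0,0.01,0],[0.8,0,0,0.025,0],[0.8,0,0,0.04,0],[0.8,0,0,0.06,0],[0.8,0,0,0.075,0],[0.8,0,0,0.085,0],[0.8,0,0,0.085,0],[0.8,0,0,0.085,0]]
  ]
}}

```text
t: 14.02
tcp_pos: [0.5136, -0.3216, 0.2966]
tool_rot: [-0.591, -0.389, 0.591, -0.387]
force: [-0.8, -0.3, -2.5]
finger_gap: 0.467
```

Run:
```python
from h import *
np.set_printoptions(precision=4,suppress=True)
s=manip.sense(); print(s['t'],s['tcp_pos'],s['force'],s['finger_gap'],np.abs(s['qd']).max())
for n in ("scene","side","wrist"): cv2.imwrite(f"pics/{n}9.png",manip.snapshot(n)[:,:,::-1])
a=cv2.imread("pics/scene9.png");b=cv2.imread("pics/side9.png");w=cv2.imread("pics/wrist9.png")
cv2.imwrite("pics/c9.png",cv2.hconcat([cv2.resize(a[180:345,130:425],(500,280)),cv2.resize(w,(300,280))]))
```

```text
14.025 [ 0.5136 -0.3216  0.2966] [-0.822  -0.2642 -2.4958] 0.4670517079626615 0.00883308311015248
```

View pics/c9.png

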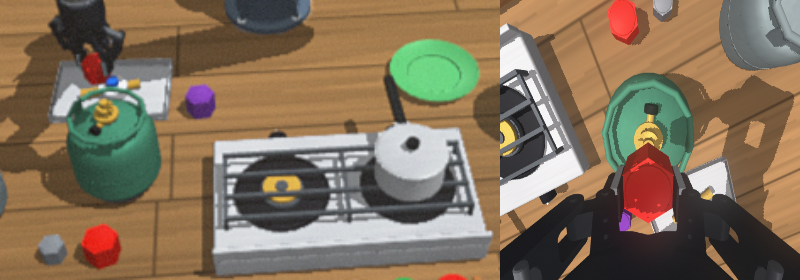

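View pics/side9.png

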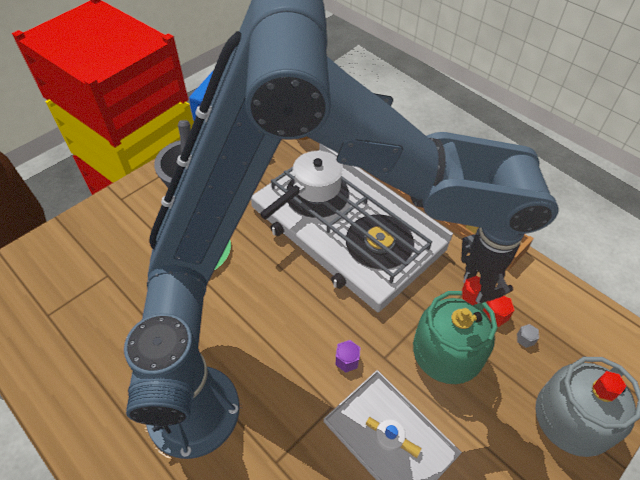

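The cap is in the gripper and the bare brass neck shows on the green cylinder. The pot stands on the left burner, untouched, and the bystanders are in place. The cap's middle is at z≈0.30, about 110 mm above the flange. I'm handing the job in.

Run:
```python
from h import *
S=cam("scene");D=cam("side")
print("pot knob",onz(S,(373.6,263.6),.187),onz(D,(318,162),.187))
print(manip.sign_off())
```

```text
pot knob [0.63083788 0.23723739 0.187     ] [0.62777865 0.23396509 0.187     ]
the job is handed in; nothing more can be done
None
```

The job is handed in at about 14 s of the 72 s allowed; no verdict was reported.

- **Saucepan:** I gripped it by the handle, slid it along the grate to the left burner and let it go. Before release, its knob measured about (0.630, 0.237). The burner centre measured about (0.628, 0.237), so the gap was 2–3 mm by two views. I did not re-measure it after release. The number I printed just before handing in reused the pre-release pixels. In the last pictures the pan stands flat in the same place, with nothing touching it.
- **Thread direction:** I tried counter-clockwise first. After a little play it met a resisting moment of about 0.34 N m and the cap slipped slightly in the jaws, so that was the wrong way. Clockwise it turned freely, so the thread is left-handed.
- **Cap:** I turned it about 1.45 rad clockwise, rising with the thread, until only its weight (about 2 N) remained, then lifted it. At the last check it was held still with the jaws about 40 mm open. Its middle was roughly 110 mm above the flange, worked out from the tool height, and the bare neck showed below it.
- **Bystanders:** The mortar, tray, regulator and plate look unmoved in the last pictures, though I did not measure them. The measurements that I compared agreed to within about 3 mm.

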